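Fit the slim sanding bobbin into the polishing spindle's pulley hub and hold it home

ROBOT

A 6-joint arm with a two-finger parallel gripper is mounted at the origin on the work surface. World frame = base frame: x ahead of the robot, y to its left, z up, the work surface at z = 0. Lengths are in m, angles in rad, forces in N, time in s.
With the tool pointing down it reaches from about 0.25 to 0.775 m from the base axis. Payload 4 kg.
Tool frame: the origin (TCP) lies midway between the tips of the shut fingers; the grasp point (between the pads) lies 19 mm behind it; z points along the fingers, y is the line along which they close (so a half turn about z gives the same grasp; the last joint's range is limited). The gripper opens to 94 mm and grips with 3 to 60 N. Pads are 16 mm wide; open, the fingers measure 119 mm over their backs; the gripper's body (75 mm by 177 mm) begins 78 mm behind the grasp point.
Start: joints at [-1.298, 0.087, 1.371, -0, 1.684, -0.103], TCP at [0.202, -0.512, 0.206] pointing down, gripper open.
Joint ranges: [-3.1, 3.1], [-0.76, 2.03], [0.27, 2.55], [-1.08, 4.22], [0.17, 2.65], [-2.57, 2.57]. Speed limits (rad/s): [2.79, 2.79, 3.14, 3.14, 3.14, 3.14].

INTERFACE

Orientations are given as a 3x3 rotation matrix whose columns are the frame's x, y, z axes.
In Python, from bench import robot gives the robot as it stands.
- The arm moves only by the shell command python3 shift.py 'ROWS' [OPENING] [FORCE]. ROWS is rows parted by semicolons, their numbers by spaces, 1 to 5 of them, each of 6 numbers: dx, dy, dz in m, then a rotation vector rx, ry, rz in rad; each row shifts and turns the commanded pose from where the row before left it, along the tool's axes as they then stand; what a row does not reach is not made up. A row lasts 1/12 s, in which the tool goes at most 0.0417 m and 0.125 rad, less where a joint would pass 70% of its speed; a pose out of reach is approached as far as the arm can. OPENING is the opening from 0.0 (shut) to 1.0 (fully open), set as the command begins (- or left out keeps the last). The fingers move at their own pace and stop on an object; FORCE is the grip in N (left out, the last holds). Time passes only in rows, so rows that do not move let the fingers close. It prints the time, the measured TCP pose, the force, the opening and the grip force at its end.
- robot.get_state(): the state, without advancing time (a new reading comes with each control period).
- robot.capture(name): name is "side" or "top"; returns a dict with "pixels" (400x640x3 uint8, blue, green, red), "depth" (400x640 float32, m along the optical axis (not along the pixel's ray), 0 where there is no reading), "camera_matrix" (3x3 intrinsics, pixels), "T" (4x4, takes a point from camera to world coordinates). Camera axes: x right, y down, z forward; pixel columns grow to the right and rows downward; lengths in m; the calibration is good to about 2 mm. A picture is of the moment at which its call begins.
- robot.finish_job(): hands the job in; it is judged then, once.
The state is a dict: "time_s": time; "joints": joint angles; "qvel": joint speeds; "tau": joint torques, N m; "ee_pos": TCP position; "ee_rot": TCP orientation; "wrist_force": force on the tool from outside, world axes, zero at the start; "ft_torque": the same for the moment, N m; "width": opening from 0.0 (shut) to 1.0 (fully open); "finger_force": force on a finger pad.
Only numpy, scipy, OpenCV 4.12 (cv2) and the standard library are available. Lean on these libraries where they do the work, as an engineer would, in place of code of your own. Each camera call takes 0.05 s, during which the arm holds its last target. There are 200 camera calls.

TASK

Draw the slimmer of the two sanding bobbins forward out of its slot in the wooden rack, set its keyed shaft into the hub of the belt pulley on the polishing spindle, turn it until the key slips into the keyway, and push it fully home until its flange sits flat on the hub. Do not let go: finish still gripping the bobbin and pressing it firmly down, so that I can tighten the grub screw. Leave the fat bobbin in its slot and do not disturb the stone lion, the try square or the blue dish.

Things in the scene. Friction and masses are not known exactly. Their poses are not given: they have to be found in the camera images.
- bobbin: Slim sanding bobbin, 0.27-0.43 kg, hanging upright in one slot of the rack, flange on the board. Origin: on its axis, underside of the flange (the face that seats on the hub); z up, x towards the key. Upwards: flange dia 40 mm to 6 mm, brown drum dia 44 to 76 mm, nut to 85 mm. Downwards, steel shaft: neck dia 14 to -24 mm, dia 20 to -54 mm, cone to dia 14 at the tip, -60 mm.
- bobbin_grip (a point): Good place to grip the slim bobbin: on its axis, 50 mm above its origin, inside the drum. The drum is round and can be gripped at any yaw.
- bobbin_key (a point): Outer lower corner of the slim bobbin's key. The key is a bar 6 mm wide on the shaft's +x side, from -25 to -49 mm, out to 14 mm from the axis. A white chalk line on top of the drum points the same way. At the start the key points away from the slot's mouth, within 0.45 rad of the rack's +x.
- fat_bobbin: The other bobbin: same flange, shaft and heights, but its drum is 64 mm in diameter. Hangs in the other slot, 120 mm away; which slot holds which varies. Same origin and axes. Stays there.
- rack: Fixed wooden rack, on either side; origin under it at shelf height. Board top 95 mm up, 18 mm thick, on a cheek at each end; 260 mm along y, x from -45 (front) to +56 mm. Two slots 17 mm wide along x at y = +60 and -60 mm, closed at x = +11, open at the front. Bobbins start at x = 0. Yaw within 0.25 rad.
- rack_front (a point): Middle of the board's front top edge (rack x = -45 mm, 95 mm up), where the slots open, facing the robot. The dia 20 shaft cannot pass up through a slot: a bobbin comes out only by sliding it along the rack's -x until its shaft is clear of this edge (65 mm); it can be lifted at most 5 mm meanwhile.
- pulley: Aluminium V-belt pulley, dia 110 mm, with a steel hub boss dia 54 mm, upright axis, on a fixed bearing stand. Origin: centre of the hub's flat top face, the bore's mouth, 100 mm above the shelf; z up, x towards the keyway. Bore dia 22 mm, 62 mm deep. The rim lies 38 to 58 mm below the origin. It can turn on its axis but is stiff: stays put below 0.3 N m.
- keyway (a point): Outer end of the keyway at the hub's top face, 16 mm from the axis. The keyway is 8 mm wide, open at the top and as deep as the bore. At the start it points within 1.5 rad of where the bobbin's key points.
- motor_pulley (a point): Top centre of the small motor pulley (dia 52 mm, 64 mm high) fixed on the stand's 6 mm steel base plate, 155 mm from the hub's axis, on its far (+x) side. No belt is fitted.
- lion: Cream soapstone lion on a plinth 115 x 56 mm, 96 mm tall; origin under the plinth's centre. Leave it alone.
- try_square: Steel try square lying flat: stock 110 x 18 x 16 mm along y, 150 mm blade along +x from its -y end; origin under the stock's middle. Leave it alone.
- dish: Blue enamel dish, 100 mm diameter, 30 mm high; origin under its centre. Leave it alone.

How it is judged:
On the way:
1. the slim bobbin has been drawn out through the mouth of its slot (x of bobbin in the frame of rack below -0.055 m), for 0.05 s.
At the end, for the whole second after the job is handed in: Slim bobbin's flange on the hub within 2.5 mm, centred to 3 mm, upright to 0.06 rad, key in keyway (0.25 rad), at rest; fingers grip it (over 2 N) and it presses on the hub with over 5 N through the last second; fat bobbin, lion, try square, dish within 20 mm of their starts (z of bobbin in the frame of pulley below 0.0025 m and horizontal distance between bobbin and pulley below 0.003 m and angle between the z axis of bobbin and the z axis of pulley, either way round below 0.06 rad and angle between the x axis of bobbin and the x axis of pulley, either way round below 0.25 rad and contact force between bobbin and pulley above 5 N and contact force between the fingers and bobbin above 2 N and linear speed of bobbin below 0.02 m/s and distance of each of fat_bobbin, lion, try_square, dish from where it was at the start of the episode below 0.02 m); the arm keeps its last pose, push and grip.
It fails at once if the fat bobbin is moved by more than 20 mm (distance of fat_bobbin from where it was at the start of the episode above 0.02 m).
It fails at once if the lion is moved by more than 20 mm or tipped (distance of lion from where it was at the start of the episode above 0.02 m or angle between lion's own z axis and vertical above 0.35 rad).
It fails at once if the try square is moved by more than 20 mm (distance of try_square from where it was at the start of the episode above 0.02 m).
It fails at once if the dish is moved by more than 20 mm (distance of dish from where it was at the start of the episode above 0.02 m).
It also fails if it takes over 51 s, if anything falls off the work surface, if the arm or the gripper's body presses on something with over 40 N, if the wrist force passes 120 N, or if a joint passes its speed limit or range.

## Working session

There is one attempt and no reset: what is moved stays moved. The work goes in short steps, Python scripts to look and compute and a shell command to move; the robot and the scene stay as the last step left them, time stands still between calls to the robot, and variables do not carry over. Pictures are saved under pics/ and viewed, at most 10 in all, crops included, and the job is handed in when it is done.

```bash
ls; mkdir -p pics
python3 - <<'E'
from bench import robot
import cv2,numpy as np
for n in ("side","top"):
    c=robot.capture(n); cv2.imwrite(f"pics/{n}0.png",c["pixels"]); np.savez(f"{n}0.npz",**c)
    print(n,c["camera_matrix"].tolist(),c["T"].round(3).tolist())
s=robot.get_state();print(s["ee_rot"],s["time_s"])
E
```

```text
bench.py
pics
shift.py
side [[469.6805900816855, 0.0, 316.65544925554985], [0.0, 469.6805900816855, 194.85970982774424], [0.0, 0.0, 1.0]] [[-0.734, -0.357, 0.578, -0.207], [-0.68, 0.39, -0.621, 0.809], [-0.004, -0.849, -0.529, 0.885], [0.0, 0.0, 0.0, 1.0]]
top [[452.25369710331836, 0.0, 320.52636965195666], [0.0, 452.25369710331836, 203.21959664054464], [0.0, 0.0, 1.0]] [[-0.0, -0.981, 0.192, 0.362], [-1.0, 0.002, 0.008, -0.107], [-0.008, -0.192, -0.981, 1.512], [0.0, 0.0, 0.0, 1.0]]
[[ 9.30216253e-01  3.67011528e-01 -5.10062080e-04]
 [ 3.67011817e-01 -9.30214364e-01  1.88738558e-03]
 [ 2.18225191e-04 -1.94287555e-03 -9.99998089e-01]] 0.1
```

View pics/side0.png

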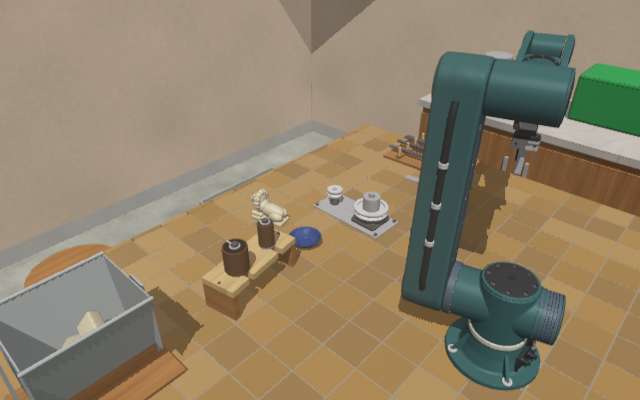

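View pics/top0.png

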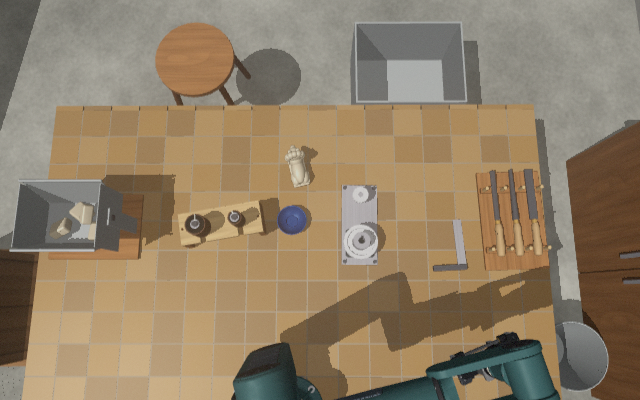

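The side view shows the slim bobbin at about (265,232), the fat one at (235,258) and the pulley at (371,208). In the top view they are at (235,217), (197,224) and (361,241). The dish lies between the rack and the pulley. Next I'll enlarge these areas.

Run:
```python
import cv2,numpy as np
t=cv2.imread("pics/top0.png");s=cv2.imread("pics/side0.png")
def crop(im,x,y,w,h,k):
    return cv2.resize(im[y:y+h,x:x+w],None,fx=k,fy=k,interpolation=cv2.INTER_CUBIC)
a=crop(t,215,197,40,30,10);b=crop(t,341,226,40,30,10);c=crop(s,245,210,40,30,10);d=crop(s,351,188,40,30,10)
cv2.imwrite("pics/mos.png",np.vstack([np.hstack([a,b]),np.hstack([c,d])]))
```

```text
(no output)
```

View pics/mos.png

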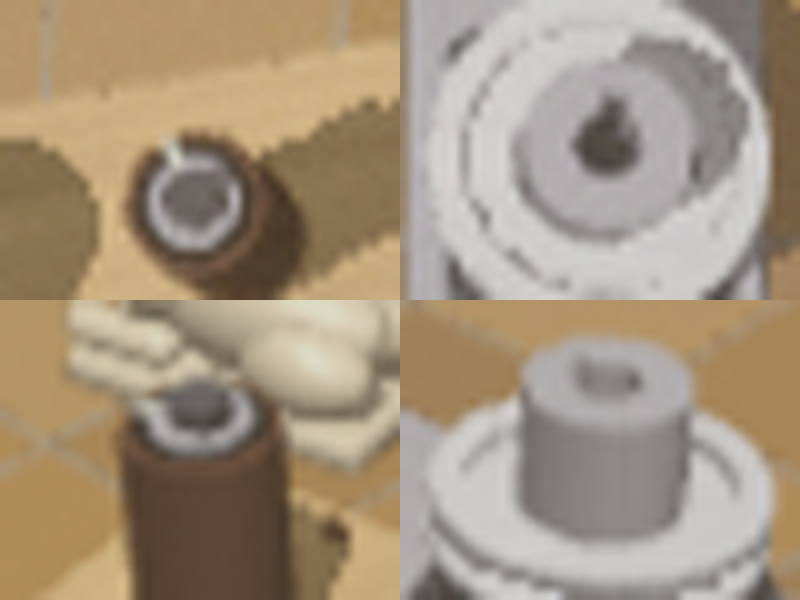

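The crops show the chalk line at about top px (231.7,211.6), with the nut centre at (234,216.4). The hub centre is at about (361,240.4) and the keyway at (361.5,235.4), so both point roughly +x. I'll refine these with depth.

```bash
cat > h.py <<'E'
import numpy as np,cv2
def cloud(c):
    K=c["camera_matrix"];d=c["depth"];v,u=np.mgrid[:400,:640]
    p=np.stack([(u-K[0,2])*d/K[0,0],(v-K[1,2])*d/K[1,1],d],-1)
    return p@c["T"][:3,:3].T+c["T"][:3,3]
def onplane(c,u,v,z):
    r=c["T"][:3,:3]@np.linalg.solve(c["camera_matrix"],[u,v,1.]);o=c["T"][:3,3]
    return o+r*(z-o[2])/r[2]
E
python3 - <<'E'
import numpy as np,cv2
from h import *
for n in("top","side"):
    c=dict(np.load(n+"0.npz"));P=cloud(c);g=c["pixels"].mean(-1)
    def sel(x,y,r,z0,z1):
        m=(np.hypot(P[...,0]-x,P[...,1]-y)<r)&(P[...,2]>z0)&(P[...,2]<z1);return m
    hub=onplane(c,361,240.4,.1) if n=="top" else hub
    bob=onplane(c,234.0,216.4,.18) if n=="top" else bob
    print(n,"hub guess",hub.round(4),"bob guess",bob.round(4))
    for nm,q,r,z0,z1 in(("hub",hub,.035,.094,.107),("drum",bob,.03,.160,.190),("nuttop",bob,.03,.178,.19)):
        p=P[sel(q[0],q[1],r,z0,z1)]
        if len(p)>5: 
            (cx,cy),rr=cv2.minEnclosingCircle(p[:,:2].astype(np.float32))
            print(nm,len(p),"mean",p.mean(0).round(4),"circ",round(cx,4),round(cy,4),round(rr,4))
    m=(P[...,2]>.090)&(P[...,2]<.1)&(np.abs(P[...,0]-bob[0])<.15)&(np.abs(P[...,1]-bob[1]-.06)<.2)
    b=P[m]; r=cv2.minAreaRect(b[:,:2].astype(np.float32));print("rack",len(b),b[:,2].mean().round(4),r)
    if n=="top":
        ch=onplane(c,231.7,211.6,.171)-onplane(c,234.0,216.4,.18);kw=onplane(c,361.5,235.6,.1)-onplane(c,361,240.4,.1)
        print("chalk",np.arctan2(ch[1],ch[0]),np.hypot(*ch[:2]),"keyway",np.arctan2(kw[1],kw[0]),np.hypot(*kw[:2]))
        print(onplane(c,234.0,216.4,.18))
E
```

```text
top hub guess [ 0.5193 -0.2229  0.1   ] bob guess [0.5827 0.1617 0.18  ]
hub 187 mean [ 0.5194 -0.2232  0.1009] circ 0.5204 -0.2236 0.0273
drum 173 mean [0.5803 0.1615 0.1738] circ 0.5821 0.1619 0.0226
nuttop 32 mean [0.5805 0.162  0.181 ] circ 0.581 0.1587 0.019
rack 1610 0.0957 ((0.5768936276435852, 0.22318722307682037), (0.10225463658571243, 0.2611965239048004), 10.063874244689941)
chalk 0.5221582723688728 0.018642209996684773 keyway -0.12045294671351496 0.015196867498715788
[0.58267923 0.16167168 0.18      ]
side hub guess [ 0.5193 -0.2229  0.1   ] bob guess [0.5827 0.1617 0.18  ]
hub 150 mean [ 0.5184 -0.2204  0.1006] circ 0.5203 -0.2229 0.0295
drum 182 mean [0.5755 0.1682 0.1723] circ 0.5801 0.1632 0.0235
nuttop 26 mean [0.5813 0.164  0.1813] circ 0.5812 0.1649 0.0098
rack 1621 0.0963 ((0.5766348838806152, 0.22208207845687866), (0.10524990409612656, 0.2664734423160553), 9.749259948730469)
```

```bash
R='.030 -.0244 -.0015 0 0 0;.030 -.0244 -.0015 0 0 0;.030 -.0244 -.0015 0 0 0;.030 -.0244 -.0015 0 0 0;.030 -.0244 -.0015 0 0 0'
python3 shift.py '.03 -.0244 -.0015 0 0 0;.03 -.0244 -.0015 0 0 0;.03 -.0244 -.0015 0 0 0;.03 -.0244 -.0015 0 0 0;.03 -.0244 -.0015 0 0 0' 1.0
```

```text
time_s: 0.52
ee_pos: [0.2969, -0.3413, 0.2124]
ee_rot: [[0.931, 0.366, -0.0], [0.366, -0.931, 0.001], [-0.0, -0.001, -1.0]]
wrist_force: [1.1, -0.5, 0.7]
width: 1.003
finger_force: 0.0
```

```bash
python3 shift.py '.03 -.0244 -.0015 0 0 0;.03 -.0244 -.0015 0 0 0;.03 -.0244 -.0015 0 0 0;.03 -.0244 -.0015 0 0 0;.03 -.0244 -.0015 0 0 0' >/dev/null
python3 shift.py '.03 -.0244 -.0015 0 0 0;.03 -.0244 -.0015 0 0 0;.03 -.0244 -.0015 0 0 0;.03 -.0244 -.0015 0 0 0;.03 -.0244 -.0015 0 0 0' |head -2
python3 shift.py '.03 -.0244 -.0015 0 0 0;.03 -.0244 -.0015 0 0 0;.03 -.0244 -.0015 0 0 0;.03 -.0244 -.0015 0 0 0;.03 -.0244 -.0015 0 0 0' |head -2
python3 shift.py '0 0 0 0 0 -.1245;0 0 0 0 0 -.1245;0 0 0 0 0 -.1245;0 0 0 0 0 -.1245;0 0 0 0 0 -.1245' >/dev/null
python3 shift.py '0 0 0 0 0 -.1245;0 0 0 0 0 -.1245;0 0 0 0 0 -.1245;0 0 0 0 0 -.1245;0 0 0 0 0 -.1245' >/dev/null
python3 shift.py '0 0 0 0 0 -.1245;0 0 0 0 0 0;0 0 0 0 0 0'
cat >> h.py <<'E'
def todo(x,y,z,yaw=None):
    from bench import robot
    s=robot.get_state();R=np.array(s["ee_rot"]);w=np.array([x,y,z])-s["ee_pos"]
    a=np.arctan2(R[1,0],R[0,0]);print("tool d",(R.T@w).round(4),"yaw",a.round(4), "rz",None if yaw is None else round(a-yaw,4),"q6",s["joints"][5],s["time_s"])
E
python3 -c "
from h import *;todo(.5815,.1625,.126,1.746)"
```

```text
time_s: 1.35
ee_pos: [0.4864, -0.004, 0.2276]
time_s: 1.77
ee_pos: [0.5812, 0.1644, 0.2348]
time_s: 2.85
ee_pos: [0.5807, 0.1625, 0.2348]
ee_rot: [[-0.17, 0.985, -0.001], [0.985, 0.17, -0.0], [-0.0, -0.001, -1.0]]
wrist_force: [0.7, 0.3, -0.7]
width: 0.998
finger_force: 0.0
tool d [-1.000e-04  9.000e-04  1.088e-01] yaw 1.7421 rz -0.0039 q6 0.007544942230841677 2.85
```

```bash
python3 shift.py '0 .0009 .0216 0 0 0;0 0 .0216 0 0 0;0 0 .0216 0 0 0;0 0 .0216 0 0 0;0 0 .0216 0 0 0' 
python3 shift.py '0 0 0 0 0 0;0 0 0 0 0 0;0 0 0 0 0 0;0 0 0 0 0 0;0 0 0 0 0 0' 0 40 >/dev/null
python3 shift.py '0 0 0 0 0 0;0 0 0 0 0 0;0 0 0 0 0 0;0 0 0 0 0 0;0 0 0 0 0 0'
```

```text
time_s: 3.27
ee_pos: [0.5816, 0.1626, 0.1263]
ee_rot: [[-0.171, 0.985, -0.0], [0.985, 0.171, -0.0], [-0.0, -0.0, -1.0]]
wrist_force: [0.1, -0.2, -0.0]
width: 1.0
finger_force: 0.0
time_s: 4.1
ee_pos: [0.5829, 0.1629, 0.1284]
ee_rot: [[-0.174, 0.985, 0.003], [0.985, 0.174, 0.001], [-0.0, 0.003, -1.0]]
wrist_force: [2.9, 0.9, 1.7]
width: 0.466
finger_force: 39.9
```

```bash
python3 shift.py '0 0 -.002 0 0 0;0 -.01 0 0 0 0;0 -.01 0 0 0 0;0 -.01 0 0 0 0;0 -.01 0 0 0 0' 
python3 shift.py '0 -.01 0 0 0 0;0 -.01 0 0 0 0;0 -.01 0 0 0 0;0 -.01 0 0 0 0;0 -.012 0 0 0 0'
python3 shift.py '0 0 0 0 0 0;0 0 0 0 0 0'
python3 - <<'E'
from h import *; from bench import robot
o=[]
for n,(x,y,z) in(("top",(.49,.147,.18)),("side",(.49,.147,.14))):
    c=robot.capture(n);im=c["pixels"];q=np.linalg.inv(c["T"])@[x,y,z,1];uv=(c["camera_matrix"]@q[:3]/q[2]).astype(int);print(uv)
    o.append(cv2.resize(im[uv[1]-30:uv[1]+30,uv[0]-25:uv[0]+25],None,fx=8,fy=8,interpolation=cv2.INTER_CUBIC))
cv2.imwrite("pics/out.png",np.hstack(o))
E
```

```text
time_s: 4.52
ee_pos: [0.5409, 0.1554, 0.1283]
ee_rot: [[-0.174, 0.985, -0.003], [0.985, 0.174, -0.001], [-0.0, -0.003, -1.0]]
wrist_force: [1.2, 0.3, -2.7]
width: 0.466
finger_force: 39.9
time_s: 4.93
ee_pos: [0.4901, 0.1465, 0.1292]
ee_rot: [[-0.174, 0.985, -0.0], [0.985, 0.174, -0.0], [-0.0, -0.0, -1.0]]
wrist_force: [-0.3, 0.1, -2.9]
width: 0.459
finger_force: 39.9
time_s: 5.1
ee_pos: [0.4908, 0.1467, 0.1296]
ee_rot: [[-0.174, 0.985, 0.001], [0.985, 0.174, 0.0], [-0.0, 0.001, -1.0]]
wrist_force: [-0.2, -0.1, -3.4]
width: 0.464
finger_force: 39.9
[237 247   1]
[293 243   1]
```

View pics/out.png

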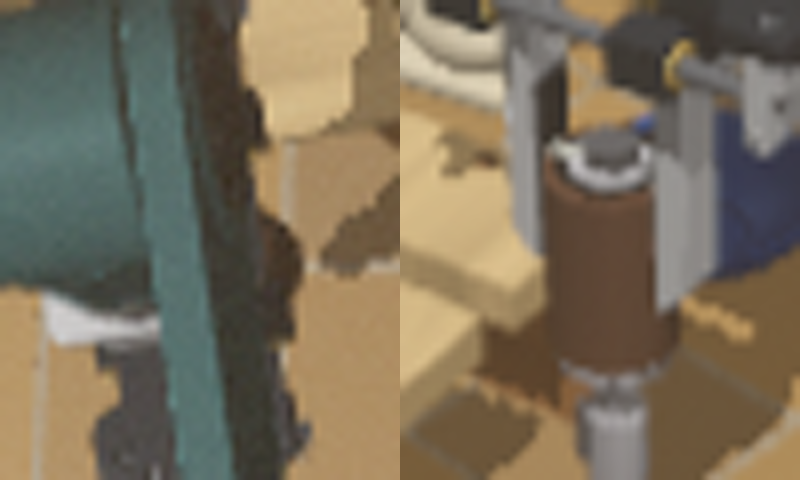

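The bobbin is out: the wrist carries only its weight, and the shaft is visible below the flange at about (617,420) in the crop. Next I lift it and carry it over to the hub.

```bash
python3 shift.py '0 0 -.019 0 0 0;0 0 -.019 0 0 0;0 0 -.019 0 0 0;0 0 -.019 0 0 0;0 0 -.019 0 0 0' >/dev/null
python3 shift.py '-.037 -.0036 0 0 0 0;-.037 -.0036 0 0 0 0;-.037 -.0036 0 0 0 0;-.037 -.0036 0 0 0 0;-.037 -.0036 0 0 0 0' >/dev/null
python3 shift.py '-.037 -.0036 0 0 0 0;-.037 -.0036 0 0 0 0;-.037 -.0036 0 0 0 0;-.037 -.0036 0 0 0 0;-.037 -.0036 0 0 0 0' >/dev/null
python3 shift.py '0 0 0 0 0 .125;0 0 0 0 0 .125;0 0 0 0 0 .125;0 0 0 0 0 .125;0 0 0 0 0 .125' >/dev/null
python3 shift.py '0 0 0 0 0 0;0 0 0 0 0 0;0 0 0 0 0 0'
python3 - <<'E'
from h import *; from bench import robot
todo(.520,-.2233,.2)
o=[]
for n,(x,y,z) in(("top",(.52,-.2233,.2)),("side",(.52,-.2233,.2))):
    c=robot.capture(n);im=c["pixels"];q=np.linalg.inv(c["T"])@[x,y,z,1];uv=(c["camera_matrix"]@q[:3]/q[2]).astype(int);print(uv)
    np.savez(n+"1.npz",**c)
    o.append(cv2.resize(im[uv[1]-30:uv[1]+45,uv[0]-25:uv[0]+25],None,fx=8,fy=8,interpolation=cv2.INTER_CUBIC))
cv2.imwrite("pics/hov.png",np.hstack(o))
E
```

```text
time_s: 7.12
ee_pos: [0.5202, -0.2241, 0.2243]
ee_rot: [[0.433, 0.901, -0.0], [0.901, -0.433, -0.0], [-0.0, -0.0, -1.0]]
wrist_force: [-0.2, -0.5, -4.4]
width: 0.461
finger_force: 40.0
tool d [ 0.0006 -0.0005  0.0243] yaw 1.1229 rz None q6 -0.05887862755395273 7.1167
[363 236   1]
[373 168   1]
```

View pics/hov.png

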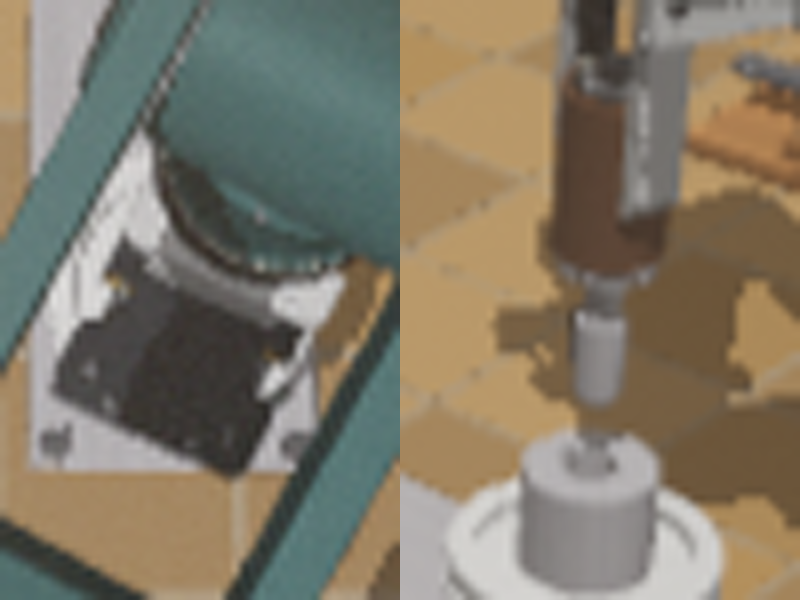

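The side crop shows the shaft hanging above the bore: shaft axis at about x=599, hub centre at about x=591. I'll compare these quantitatively.

Run:
```python
from h import *
c=dict(np.load("side1.npz"));P=cloud(c)
def pr(p): q=np.linalg.inv(c["T"])@[*p,1];return (c["camera_matrix"]@q[:3]/q[2])[:2].round(2)
print("tcp axis px at z.15",pr((.5202,-.2241,.150)),"hub",pr((.52,-.2233,.1)),"seen shaft col",348+(199+.5)/8-.5,"row",138+360/8)
d=c["T"][:3,3][:2]-[.52,-.2233];d/=np.linalg.norm(d)   # towards camera
for nm,z0,z1,r in(("shaft",.140,.165,.010),("drum",.21,.25,.022),("hub",.07,.095,.027)):
    m=(np.hypot(P[...,0]-.52,P[...,1]+.2233)<.035)&(P[...,2]>z0)&(P[...,2]<z1);p=P[m][:,:2]
    # fit circle of radius r
    from scipy.optimize import least_squares
    f=least_squares(lambda a:np.hypot(*(p-a).T)-r,[.52,-.2233],loss="soft_l1",f_scale=.001);print(nm,len(p),f.x.round(4),f.cost)
m=(np.hypot(P[...,0]-.52,P[...,1]+.2233)<.03)&(P[...,2]>.12);
p=P[m];print("lowest z",np.sort(p[:,2])[:5])
```

```text
tcp axis px at z.15 [372.18 182.19] hub [371.14 196.03] seen shaft col 372.4375 row 183.0
shaft 48 [ 0.5209 -0.2232] 6.483409013622426e-05
drum 164 [ 0.5177 -0.2239] 0.00038788617851815387
hub 119 [ 0.5199 -0.2243] 0.00022768930040681988
lowest z [0.13274878 0.13431251 0.13544947 0.13600051 0.13716818]
```

```bash
python3 shift.py '0 -.0005 .01 0 0 0;0 0 .01 0 0 0;0 0 .008 0 0 0;0 0 .005 0 0 0;0 0 .003 0 0 0'
python3 shift.py '0 0 .003 0 0 0;0 0 .002 0 0 0;0 0 .001 0 0 0;0 0 0 0 0 0'
```

```text
time_s: 7.63
ee_pos: [0.5194, -0.2236, 0.1871]
ee_rot: [[0.435, 0.9, -0.001], [0.9, -0.435, 0.0], [0.0, -0.001, -1.0]]
wrist_force: [1.4, -0.2, -3.3]
width: 0.462
finger_force: 40.0
time_s: 7.97
ee_pos: [0.5196, -0.2237, 0.1824]
ee_rot: [[0.435, 0.9, 0.0], [0.9, -0.435, -0.0], [-0.0, 0.0, -1.0]]
wrist_force: [1.0, -0.6, -3.2]
width: 0.462
finger_force: 40.0
```

```bash
python3 shift.py '0 0 .002 0 0 0;0 0 .002 0 0 0;0 0 0 0 0 0'
python3 shift.py '0 0 .002 0 0 0;0 0 .002 0 0 0;0 0 0 0 0 0'
python3 -c "
from bench import robot;s=robot.get_state();print(s['ft_torque'])"
```

```text
time_s: 8.22
ee_pos: [0.5196, -0.2237, 0.1782]
ee_rot: [[0.435, 0.9, 0.0], [0.9, -0.435, -0.0], [-0.0, 0.0, -1.0]]
wrist_force: [1.6, -0.7, -4.1]
width: 0.464
finger_force: 40.0
time_s: 8.47
ee_pos: [0.5196, -0.2237, 0.1741]
ee_rot: [[0.435, 0.9, 0.0], [0.9, -0.435, -0.0], [0.0, 0.0, -1.0]]
wrist_force: [2.1, -0.2, -3.5]
width: 0.465
finger_force: 40.0
[-0.21643628 -0.44512567  0.00482779]
```

```bash
python3 shift.py '0 0 .003 0 0 0;0 0 .003 0 0 0;0 0 .003 0 0 0;0 0 0 0 0 0'
python3 shift.py '0 0 .003 0 0 0;0 0 .003 0 0 0;0 0 .003 0 0 0;0 0 0 0 0 0'
python3 -c "
from bench import robot;s=robot.get_state();print(s['ft_torque'])"
```

```text
time_s: 8.8
ee_pos: [0.5197, -0.2237, 0.1647]
ee_rot: [[0.435, 0.9, 0.0], [0.9, -0.435, 0.0], [0.0, 0.0, -1.0]]
wrist_force: [1.1, -0.1, -4.9]
width: 0.465
finger_force: 40.0
time_s: 9.13
ee_pos: [0.5197, -0.2238, 0.1558]
ee_rot: [[0.435, 0.9, 0.0], [0.9, -0.435, -0.0], [0.0, 0.0, -1.0]]
wrist_force: [1.9, -0.7, -4.9]
width: 0.464
finger_force: 40.0
[-0.24123402 -0.74594063 -0.0243014 ]
```

The key has dropped straight into the keyway. I'll continue down to the seat at TCP z of about 0.133.

```bash
python3 shift.py '0 0 .003 0 0 0;0 0 .003 0 0 0;0 0 .003 0 0 0;0 0 .003 0 0 0;0 0 .003 0 0 0' |head -4
python3 shift.py '0 0 .002 0 0 0;0 0 .002 0 0 0;0 0 .002 0 0 0;0 0 .002 0 0 0;0 0 0 0 0 0'
python3 shift.py '0 0 .002 0 0 0;0 0 .002 0 0 0;0 0 0 0 0 0'
```

```text
time_s: 9.55
ee_pos: [0.5197, -0.2238, 0.1413]
ee_rot: [[0.435, 0.9, 0.001], [0.9, -0.435, -0.0], [-0.0, 0.001, -1.0]]
wrist_force: [2.2, -1.4, -2.2]
time_s: 9.97
ee_pos: [0.5197, -0.2238, 0.1333]
ee_rot: [[0.435, 0.9, 0.0], [0.9, -0.435, -0.0], [-0.0, 0.001, -1.0]]
wrist_force: [3.0, -1.1, -4.2]
width: 0.467
finger_force: 40.0
time_s: 10.22
ee_pos: [0.5197, -0.2238, 0.1333]
ee_rot: [[0.435, 0.9, 0.002], [0.9, -0.435, -0.001], [-0.0, 0.002, -1.0]]
wrist_force: [-2.1, 1.5, 10.2]
width: 0.465
finger_force: 40.0
```

```bash
python3 shift.py '0 0 .002 0 0 0;0 0 .001 0 0 0;0 0 0 0 0 0;0 0 0 0 0 0;0 0 0 0 0 0' - 50
python3 - <<'E'
from h import *; from bench import robot
c=robot.capture("side")
cv2.imwrite("pics/end.png",cv2.resize(c["pixels"][140:240,320:420],None,fx=6,fy=6,interpolation=cv2.INTER_CUBIC))
P=cloud(c);m=(np.hypot(P[...,0]-.52,P[...,1]+.2233)<.03)&(c["pixels"][...,2]>c["pixels"][...,0]*1.4)&(P[...,2]>.09);print(np.percentile(P[m][:,2],[1,5,95]))
E
```

```text
time_s: 10.63
ee_pos: [0.5198, -0.2238, 0.1332]
ee_rot: [[0.435, 0.9, 0.003], [0.9, -0.435, -0.002], [-0.0, 0.004, -1.0]]
wrist_force: [-5.6, 3.1, 20.5]
width: 0.462
finger_force: 50.0
[0.10927533 0.11200944 0.25300165]
```

View pics/end.png

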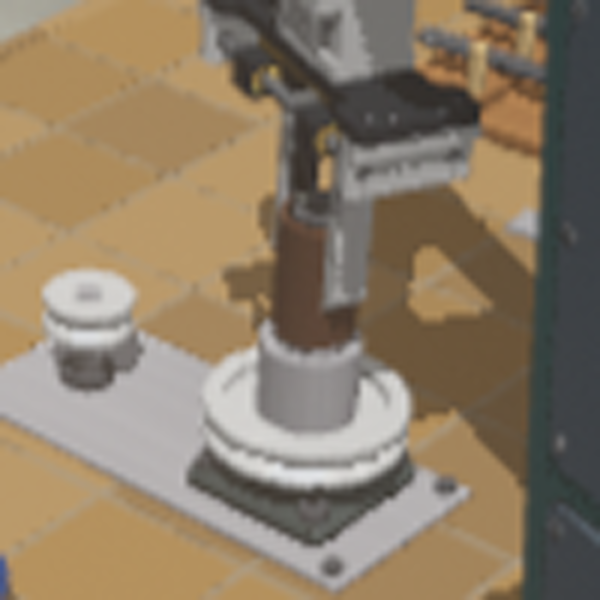

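The picture shows the flange flat on the hub at about (310,345), with the drum upright in the fingers. The wrist force is 20 N and steady, so I'm handing it in.

```bash
python3 -c "
from bench import robot;print(robot.finish_job())"
```

```text
the job is handed in; nothing more can be done
None
```

The slim bobbin is home in the pulley hub: its key dropped straight into the keyway, its flange sits flat on the hub, and the arm still grips it (50 N) and presses it down with about 20 N; the job is handed in at 10.7 s, and the hand-in returned no verdict.

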